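# Snap the carry bar onto the remote caddy and hold it up level

### The arm

A 7-joint arm with a two-finger parallel gripper is mounted at the origin on the work surface. World frame = base frame: x ahead of the robot, y to its left, z up, the work surface at z = 0. Lengths are in m, angles in rad, forces in N, time in s.
With the tool pointing down it reaches from about 0.425 to 0.975 m from the base axis. Payload 16.7 kg.
Tool frame: the origin (TCP) lies on the centre line of the jaws, within the pads' length; the fingertips stand 19 mm ahead of it and the grasp point (between the pads) is the TCP; z points along the fingers, y is the direction in which the jaws open and shut (so a half turn about z gives the same grasp; the last joint's range is limited). The gripper opens to 85 mm and grips with 20 to 120 N. Pads are 22 mm wide; open, the fingers measure 114 mm over their backs; the gripper's body (76 mm by 85 mm) begins 54 mm behind the grasp point. The pads swing forward as they close: fully open they stand 13 mm farther back than shut.
Start: joints at [-1.454, 0.426, 0.074, 1.606, -0.034, 1.111, -0.067], TCP at [0.177, 0.651, 0.25] pointing down, gripper open.
Joint ranges: [-2.85, 2.85], [-0.5, 2.14], [-1.23, 1.37], [0.21, 2.46], [-1.02, 4.16], [0.16, 2.05], [-2.73, 2.73]. Speed limits (rad/s): [1.89, 1.89, 2.39, 2.39, 3.01, 3.01, 3.01].

### API

Orientations are given as a rotation vector (axis times angle).
In Python, from plant import arm gives the robot as it stands.
- The arm moves only by the shell command python3 -m inch 'ROWS'. ROWS is JSON, a list of rows, each a list of 7 numbers: the turn, a rotation vector about the world's x, y, z in units of 6 degrees (1.0 is 6 degrees), then the shift along the world's x, y, z in units of 25 mm (1.0 is 25 mm), then the opening in per cent of the stroke, from 0 (shut) to 100 (fully open). In form: [[rx, ry, rz, dx, dy, dz, fingers], ...]. A call has 1 to 12 rows; each row is the pose to reach, as a shift and turn from the pose measured when the call began; what a row does not reach only later rows make up. A row lasts 1/12 s, in which the tool goes at most 41.7 mm and 7.16 degrees, less where a joint would pass 70% of its speed; a pose out of reach is approached as far as the arm can. A call with a gripper value outside its range is refused whole. The fingers move at their own pace and stop on an object; the grip force is fixed at half the most. Time passes only in rows, so rows that repeat a pose let the fingers close. It gives the time, the measured TCP pose, the force and the opening at its end, in the units of the state.
- arm.state(): the state, without advancing time (a new reading comes with each control period).
- arm.get_image(name): name is "side" or "top"; returns a dict with "img" (420x560x3 uint8, blue, green, red), "fx", "fy", "cx", "cy" (pixels), "camera_from_world" (4x4, takes a point from world to camera coordinates). Camera axes: x right, y down, z forward; pixel columns grow to the right and rows downward; lengths in m; the calibration is good to about 2 mm. A picture is of the moment at which its call begins. There is no depth.
- arm.close_job(): hands the job in, once; it reports no verdict.
The state is a dict: "time_s": time; "joints": joint angles; "qvel": joint speeds; "effort": joint torques, N m; "eef_pos": TCP position; "orientation": TCP orientation; "ft_force": force on the tool from outside, world axes, zero at the start; "ft_torque": the same for the moment, N m; "gripper_width": finger opening in m.
Only numpy, scipy, OpenCV 4.12 (cv2) and the standard library are available. Lean on these libraries where they do the work, as an engineer would, in place of code of your own. Each camera call takes 0.05 s, during which the arm holds its last target.

### The job

Snap the loose carry bar onto the white remote caddy: press it down past the red sprung jaws until it sits fully home in both end forks with the jaws closed over it, the caddy still standing on the shelf. Then, holding only the bar, lift the caddy with both remotes in it so that its underside is about 10 cm above the shelf, and finish still holding it there, level and still, so that I can wipe underneath. Leave everything else on the shelf as it is.

Things in the scene. Friction and masses are not known exactly. Their poses are not given: they have to be found in the camera images.
- caddy: White two-compartment tray, 196 mm long (x) by 124 wide (y), loose, about 0.36 kg. Origin: centre of its underside, z up. Floor 6 mm; walls and middle divider 30 mm high. At each end, in mid-width, a post 12 mm thick (inner face x = 86, outer 98 mm from the middle) and 40 wide ends in an open-topped fork whose slot runs along x. Between the posts nothing of it stands above 30 mm.
- fork_a (a point): Where the bar's centre line must sit in the fork at the caddy's +x end: x = 92, y = 0, z = 85 mm from the caddy's origin; axes as the caddy's. Slot there 14 mm wide, its floor at z = 79 mm. Above z = 108 mm both cheeks flare outward to a mouth about 29 mm wide at their tops, z = 121 mm.
- fork_b (a point): The same in the fork at the caddy's -x end (x = -92 mm). Once both jaws have closed over the seated bar, it has about 6 mm of free lift before they catch it and carry the caddy.
- jaw_a (a joint): Red sprung jaw in the fork at the +x end. 0 = closed: a flap 18 mm long, 4 thick, hinged at y = 11, z = 108.5 mm of the caddy, sloping 35 degrees down across the slot toward -y. The bar pushed down swings it down and aside (1.0 rad at most), against 1 to 4 N per jaw; it springs back to 0 over the bar once this is at the slot floor, and cannot swing upward past 0.
- jaw_b (a joint): The same for the jaw in the fork at the caddy's -x end.
- bar: Loose carry bar, 0.09 kg: aluminium rod, diameter 12 mm, along its x, a black rubber block 24 x 24 x 10 mm at each end; 232 mm overall. 212 mm of bare rod between the blocks: they go outside the posts, 8 mm to spare each side. Starts lying on the shelf on its blocks. Origin 12 mm below the middle of the rod's axis, z up as it lies. Either end fits either fork.
- bar_mid (a point): Middle of the rod, on its axis; 12 mm above the shelf at the start.
- remote_a: Black remote control 150 x 42 x 18 mm, about 0.09 kg, loose in the caddy's +y compartment. Origin: centre of its underside. It must stay lying in the caddy.
- remote_b: The same in the caddy's -y compartment.
- piggy: Bystander: orange ceramic piggy bank, about 150 x 96 x 120 mm high, loose. Origin: centre of its underside.
- mug: Bystander: blue mug, radius 40 mm, 95 mm high, loose. Origin: centre of its underside.
- acrylic: Bystander: clear acrylic box with hinged lid, 120 x 170 x 75 mm, a small knob on the lid, fixed. Origin: centre of its underside.
- acrylic_lid (a joint): Hinge of the acrylic box's lid, rad: 0 = shut, as it starts and is to stay.
Mind the look-alikes: they are no part of the job. What is meant by the bar is not blue or orange, and is the larger of those in its own colour.

How it is judged:
On the way:
1. the bar sits fully home in both forks, both jaws closed over it, the caddy standing on the shelf (z of bar_mid in the frame of caddy between 0.08 and 0.0895 m and y of bar_mid in the frame of caddy between -0.006 and 0.006 m and x of bar_mid in the frame of caddy between -0.012 and 0.012 m and angle between the x axis of bar and the x axis of caddy, either way round below 0.08 rad and value of joint each of jaw_a, jaw_b below 0.25 rad and height (world z) of caddy below 0.01 m and angle between caddy's own z axis and vertical below 0.06 rad), for 0.2 s.
At the end, for the whole second after the job is handed in: Gripper holds the bar; arm does not touch the caddy; bar clipped under both closed jaws (below 0.25 rad); caddy underside 60 to 160 mm above the shelf, tilted under 0.14 rad, under 0.03 m/s and 0.25 rad/s; both remotes lie in it; it leans on nothing (z of bar_mid in the frame of caddy between 0.08 and 0.098 m and y of bar_mid in the frame of caddy between -0.006 and 0.006 m and x of bar_mid in the frame of caddy between -0.012 and 0.012 m and angle between the x axis of bar and the x axis of caddy, either way round below 0.08 rad and value of joint each of jaw_a, jaw_b below 0.25 rad and height (world z) of caddy between 0.06 and 0.16 m and angle between caddy's own z axis and vertical below 0.14 rad and linear speed of caddy below 0.03 m/s and angular speed of caddy below 0.25 rad/s and contact force between the fingers and bar above 2 N and contact force between each of the fingers, the arm and caddy below 0.5 N and z of each of remote_a, remote_b in the frame of caddy below 0.025 m and x of remote_a in the frame of caddy between -0.03 and 0.03 m and y of remote_a in the frame of caddy between -0.06 and 0.06 m and x of remote_b in the frame of caddy between -0.03 and 0.03 m and y of remote_b in the frame of caddy between -0.06 and 0.06 m and contact force between caddy and piggy below 0.3 N and contact force between caddy and mug below 0.3 N and contact force between caddy and acrylic below 0.3 N); the arm keeps its last pose, push and grip.
It fails at once if the piggy is knocked out of place (more than 20 mm) (distance of piggy from where it was at the start of the episode above 0.02 m).
It fails at once if the mug is knocked out of place (more than 20 mm) (distance of mug from where it was at the start of the episode above 0.02 m).
It fails at once if the caddy is tipped by more than 30 degrees (angle between caddy's own z axis and vertical above 0.52 rad).
It fails at once if the acrylic box is opened (value of joint acrylic_lid above 0.15 rad).
It also fails if it takes over 48 s, if anything falls off the work surface, if the arm or the gripper's body presses on something with over 40 N, if the wrist force passes 120 N, or if a joint passes its speed limit or range.

## Working session

There is one attempt and no reset: what is moved stays moved. The work goes in short steps, Python scripts to look and compute and a shell command to move; the robot and the scene stay as the last step left them, time stands still between calls to the robot, and variables do not carry over. Pictures are saved under pics/ and viewed, and the job is handed in when it is done.

```bash
mkdir -p pics; ls; python3 - <<'E'
from plant import arm
import cv2
print(arm.state())
for n in("side","top"):
    d=arm.get_image(n); cv2.imwrite(f"pics/{n}0.png",d["img"]); print(n,d["fx"],d["fy"],d["cx"],d["cy"],d["camera_from_world"])
E
```

```text
pics
{'time_s': 0.0, 'joints': array([-1.45450923,  0.42674356,  0.07387682,  1.60661099, -0.03409506,
        1.11082768, -0.06712492]), 'qvel': array([ 2.12248624e-03,  1.74845956e-05, -1.21495375e-03, -6.82118438e-04,
       -9.49077365e-04, -1.49112375e-04, -1.37983847e-03]), 'effort': array([ 8.63477567e-05, -9.49857116e+01,  3.76076147e+00, -4.63520837e+01,
        1.94011792e-02,  1.03199956e-02, -1.93480253e-05]), 'eef_pos': array([0.17724208, 0.65090582, 0.24960191]), 'orientation': array([-4.16382865e-01, -3.11381332e+00,  2.08594532e-03]), 'ft_force': array([-0.29109541,  0.0398458 , -0.11264108]), 'ft_torque': array([-0.02223361,  0.01883826,  0.02235716]), 'gripper_width': 0.08579772828702187}
side 469.3151717432112 469.3151717432112 284.5660523240937 210.426157583245 [[ 9.75676379e-01 -2.19212687e-01 -1.18366324e-03 -4.42571191e-01]
 [-1.68530024e-01 -7.46622026e-01 -6.43547342e-01  1.10180753e-01]
 [ 1.40189993e-01  6.28093423e-01 -7.65405394e-01  1.34869702e+00]
 [ 0.00000000e+00  0.00000000e+00  0.00000000e+00  1.00000000e+00]]
top 422.7863558256546 422.7863558256546 278.86243348973335 210.41142370196414 [[-0.00767761 -0.99996502  0.00331954 -0.00746859]
 [-0.98732374  0.00705418 -0.15856255  0.46379915]
 [ 0.15853358 -0.00449484 -0.98734335  1.40075809]
 [ 0.          0.          0.          1.        ]]
```

View pics/side0.png

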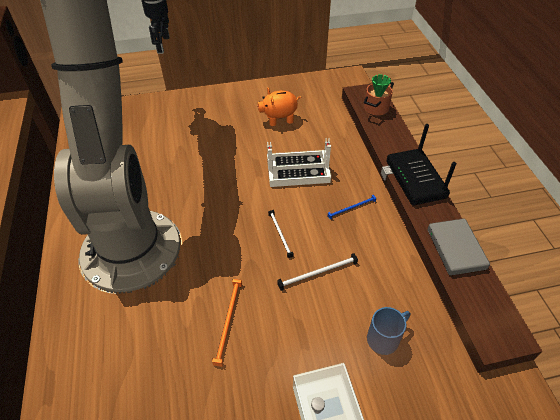

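View pics/top0.png

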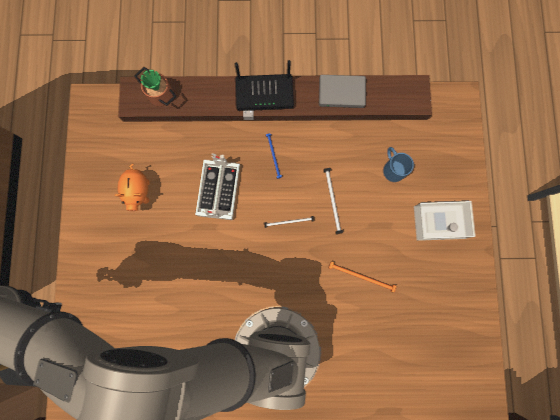

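Both views show the target bar (larger silver one): side (281,284)-(354,259), top (327,170)-(339,231). The caddy is at side (300,168), top (218,189). Next I'll zoom in for accurate points.

```bash
python3 - <<'E'
import cv2,numpy as np
s=cv2.imread("pics/side0.png");t=cv2.imread("pics/top0.png")
def crop(im,x,y,w,h,k): return cv2.resize(im[y:y+h,x:x+w],None,fx=k,fy=k,interpolation=cv2.INTER_CUBIC)
cv2.imwrite("pics/z_sc.png",crop(s,255,130,90,65,8))
cv2.imwrite("pics/z_tc.png",crop(t,185,145,65,80,7))
cv2.imwrite("pics/z_sb.png",crop(s,270,245,95,50,8))
cv2.imwrite("pics/z_tb.png",crop(t,310,160,45,80,7))
E
```

```text
(no output)
```

View pics/z_sc.png

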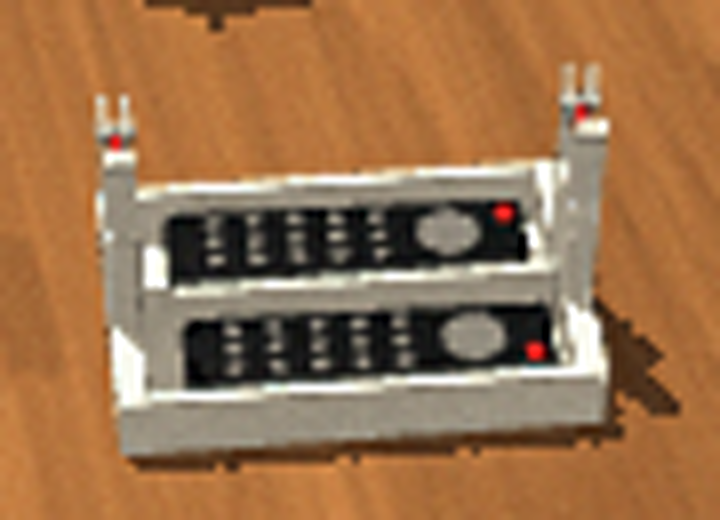

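View pics/z_tc.png

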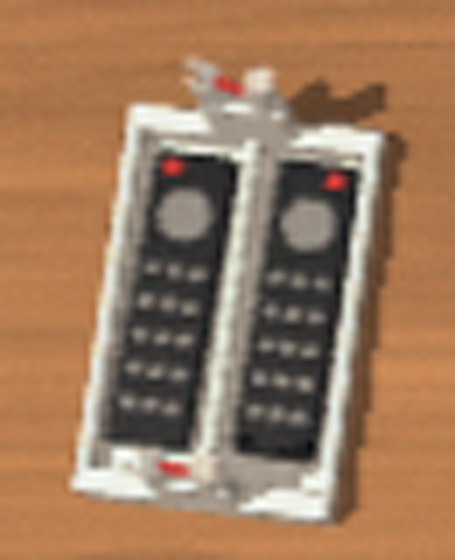

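View pics/z_sb.png

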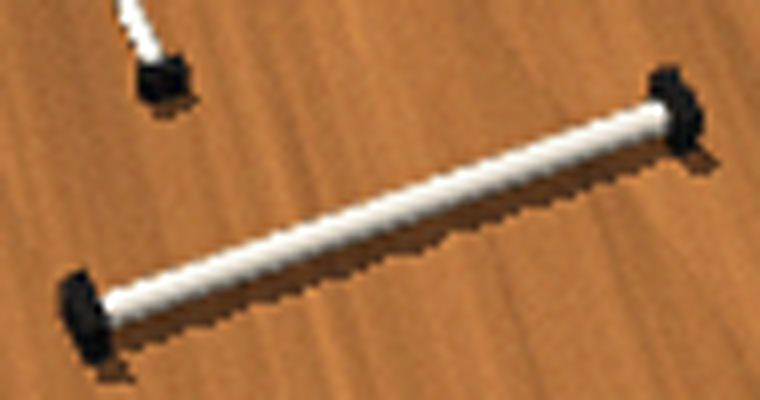

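View pics/z_tb.png

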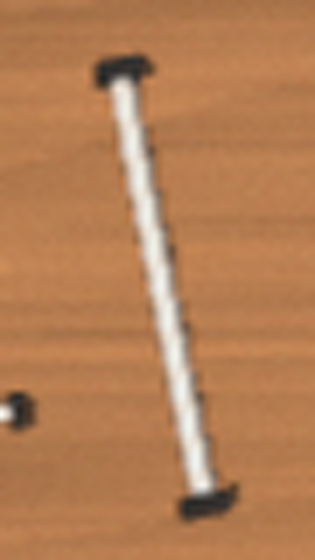

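```bash
cat > h.py <<'E'
import numpy as np,cv2
from scipy.optimize import least_squares
CAM={"side":(469.3151717,284.56605,210.42616,np.array([[ 9.75676379e-01,-2.19212687e-01,-1.18366324e-03,-4.42571191e-01],[-1.68530024e-01,-7.46622026e-01,-6.43547342e-01,1.10180753e-01],[ 1.40189993e-01,6.28093423e-01,-7.65405394e-01,1.34869702e+00]])),
"top":(422.786356,278.862433,210.411424,np.array([[-0.00767761,-0.99996502,0.00331954,-0.00746859],[-0.98732374,0.00705418,-0.15856255,0.46379915],[0.15853358,-0.00449484,-0.98734335,1.40075809]]))}
def proj(n,P):
    f,cx,cy,M=CAM[n]; P=np.atleast_2d(P); c=P@M[:,:3].T+M[:,3]
    return c[:,:2]/c[:,2:]*f+[cx,cy]
def pose(p,L):
    x,y,a=p[:3]; z=p[3] if len(p)>3 else 0
    c,s=np.cos(a),np.sin(a); L=np.atleast_2d(L)
    return np.c_[x+c*L[:,0]-s*L[:,1],y+s*L[:,0]+c*L[:,1],z+L[:,2]]
def fit(obs,p0):  # obs list (cam,u,v,local xyz)
    def r(p): return np.concatenate([ (proj(n,pose(p,l))[0]-[u,v]) for n,u,v,l in obs])
    s=least_squares(r,p0,loss='soft_l1'); return s.x,r(s.x).reshape(-1,2)
E
python3 - <<'E'
from h import *
def zc(n,x0,y0,k,u,v,l): return (n,x0+(u+.5)/k-.5,y0+(v+.5)/k-.5,l)
# bar: +x end is the far-top end (world +x)
B=[zc("side",270,245,8,108,308,(-.106,0,.012)),zc("side",270,245,8,665,113,(.106,0,.012)),
   zc("top",310,160,7,122,80,(.106,0,.012)),zc("top",310,160,7,203,492,(-.106,0,.012))]
pb,r=fit(B,[.6,-.1,0.]);print("bar",pb,r.round(2).tolist())
S=lambda u,v,l:zc("side",255,130,8,u,v,l)
T=lambda u,v,l:zc("top",185,145,7,u,v,l)
C=[S(120,405,(-.098,-.062,.03)),S(606,370,(.098,-.062,.03)),S(122,455,(-.098,-.062,0)),S(605,425,(.098,-.062,0)),
   T(130,107,(.098,.062,.03)),T(385,132,(.098,-.062,.03)),T(75,490,(-.098,.062,.03)),T(338,518,(-.098,-.062,.03))]
pc,r=fit(C,[.6,.15,0.]);print("caddy",pc,r.round(2).tolist())
s=cv2.imread("pics/side0.png");t=cv2.imread("pics/top0.png")
def box(x0,x1,y0,y1,z0,z1):
    v=[(x,y,z) for x in(x0,x1) for y in (y0,y1) for z in (z0,z1)]
    return [(a,b) for i,a in enumerate(v) for b in v[i+1:] if sum(p!=q for p,q in zip(a,b))==1]
E=[]
E+=box(-.098,.098,-.062,.062,0,.03)
for q in(-1,1):
    for y in(-1,1): E+=box(min(q*.086,q*.098),max(q*.086,q*.098),y*.007-0.0,y*.020,.03,.108)
    for y in(-1,1): E.append(((q*.092,y*.007,.108),(q*.092,y*.0145,.121)))
for n,im,x0,y0,w,h,k in(("side",s,255,130,90,65,8),("top",t,185,145,65,80,7)):
    o=cv2.resize(im[y0:y0+h,x0:x0+w],None,fx=k,fy=k,interpolation=cv2.INTER_CUBIC)
    for a,b in E:
        P=(proj(n,pose(pc,[a,b]))-[x0,y0]+.5)*k-.5
        cv2.line(o,tuple(P[0].astype(int)),tuple(P[1].astype(int)),(0,255,0),1)
    cv2.imwrite(f"pics/ov_{n}.png",o)
E
```

```text
bar [ 0.50389224 -0.19806007  0.16396191] [[-0.65, 0.34], [0.13, 0.01], [-0.16, -0.45], [-0.11, -0.21]]
caddy [ 0.54230443  0.19945385 -0.11736144] [[-0.3, 0.32], [0.34, 0.03], [-0.3, 0.55], [-0.23, -0.35], [0.53, -0.52], [-0.56, -0.28], [0.48, 0.08], [-1.0, 0.04]]
```

View pics/ov_side.png

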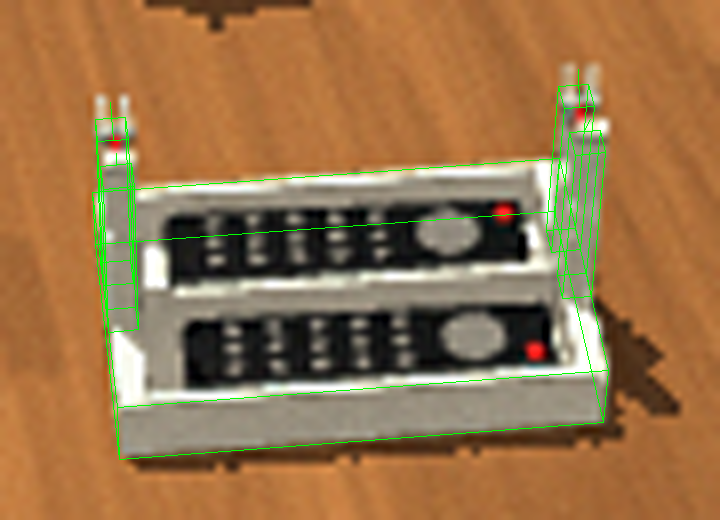

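View pics/ov_top.png

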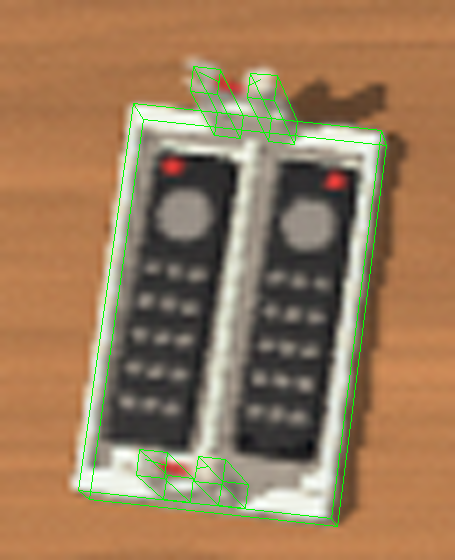

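```bash
python3 - <<'E'
from h import *
from scipy.spatial.transform import Rotation as R
M=R.from_rotvec([-4.16382865e-01,-3.11381332,2.08594532e-03]).as_matrix();print(M.round(3))
ya=np.degrees(np.arctan2(M[1,1],M[0,1]));print("tool y az",ya,"bar yaw",np.degrees(.16396),"caddy",np.degrees(-.11736))
for n,u,v in(("top",133,188),("top",398,165),("top",445,220)):
    f,cx,cy,Mm=CAM[n]; d=Mm[:,:3].T@[(u-cx)/f,(v-cy)/f,1]; o=-Mm[:,:3].T@Mm[:,3]
    print(u,v,(o+d*(.05-o[2])/d[2]).round(3))
E
python3 -m inch '[[0,0,0,1.2,-1.2,0,100],[0,0,0,2.4,-2.4,0,100],[0,0,0,3.6,-3.6,0,100],[0,0,0,4.8,-4.8,0,100],[0,0,0,6,-6,0,100],[0,0,0,7.2,-7.2,0,100]]'
python3 -c "
from plant import arm
print(arm.state())"
```

```text
[[-0.965  0.263 -0.   ]
 [ 0.263  0.965 -0.001]
 [-0.    -0.001 -1.   ]]
tool y az 74.76704085128686 bar yaw 9.394216008964978 caddy -6.724232683655342
133 188 [0.542 0.484 0.05 ]
398 165 [ 0.617 -0.421  0.05 ]
445 220 [ 0.425 -0.569  0.05 ]
time_s: 0.6
eef_pos: [0.3549, 0.4725, 0.2495]
orientation: [-0.416, -3.114, 0.002]
ft_force: [0.6, 1.1, -0.6]
gripper_width: 0.0857
{'time_s': 0.6, 'joints': array([-1.160355  ,  0.29153984,  0.15274387,  1.80614442, -0.05005018,
        1.04907058,  0.31616276]), 'qvel': array([ 0.63208863, -0.13516105,  0.21342298,  0.19456401, -0.0487799 ,
       -0.05577197,  0.86087986]), 'effort': array([ -9.44898963, -77.84596682,   1.48654751, -44.30621982,
         0.10596517,   0.41961221,  -2.98121899]), 'eef_pos': array([0.35489282, 0.47248786, 0.24952315]), 'orientation': array([-4.16087459e-01, -3.11366025e+00,  2.25205125e-03]), 'ft_force': array([ 0.63073693,  1.12710058, -0.57571878]), 'ft_torque': array([ 0.0284868 , -0.09536256, -0.00200035]), 'gripper_width': 0.08565275054252404}
```

```bash
python3 -m inch '[[0,0,0.35,0.6,-1.3,0,100],[0,0,0.7,1.2,-2.6,0,100],[0,0,1.05,1.8,-3.9,0,100],[0,0,1.4,2.4,-5.2,0,100],[0,0,1.75,3,-6.5,0,100],[0,0,2.1,3.6,-7.8,0,100],[0,0,2.45,4.2,-9.1,0,100],[0,0,2.8,4.8,-10.4,0,100],[0,0,3.15,5.2,-11.7,0,100],[0,0,3.5,5.5,-13,0,100],[0,0,3.8,5.7,-14.3,0,100],[0,0,4.1,5.8,-15.6,0,100]]' && python3 - <<'E'
from plant import arm
import numpy as np
from scipy.spatial.transform import Rotation as R
s=arm.state();M=R.from_rotvec(s['orientation']).as_matrix()
print(s['joints'].round(2),np.degrees(np.arctan2(M[1,1],M[0,1])),((np.array([.5039,-.1981,.15])-s['eef_pos'])/.025).round(2))
E
```

```text
time_s: 1.6
eef_pos: [0.5001, 0.0807, 0.2494]
orientation: [0.259, -3.131, 0.002]
ft_force: [0.8, 0.4, -0.2]
gripper_width: 0.0858
[-0.6   0.15  0.35  1.99 -0.06  1.01  1.51] 99.45225242905975 [  0.15 -11.15  -3.98]
```

```bash
python3 -m inch '[[0,0,0,0,-1.3,0,100],[0,0,0,0,-2.6,0,100],[0,0,0,0,-3.9,0,100],[0,0,0,0.1,-5.2,-0.4,100],[0,0,0,0.1,-6.5,-0.9,100],[0,0,0,0.1,-7.8,-1.5,100],[0,0,0,0.1,-9.1,-2.1,100],[0,0,0,0.15,-10.2,-2.7,100],[0,0,0,0.15,-10.9,-3.3,100],[0,0,0,0.15,-11.15,-3.9,100],[0,0,0,0.15,-11.15,-4,100],[0,0,0,0.15,-11.15,-4,100]]' && python3 - <<'E'
from plant import arm
import numpy as np,cv2
from scipy.spatial.transform import Rotation as R
s=arm.state();M=R.from_rotvec(s['orientation']).as_matrix()
print(s['joints'].round(2),np.degrees(np.arctan2(M[1,1],M[0,1])),((np.array([.5039,-.1981,.15])-s['eef_pos'])/.025).round(2))
d=arm.get_image("side")["img"]; cv2.imwrite("pics/s1.png",cv2.resize(d[180:330,230:420],None,fx=4,fy=4))
E
```

```text
time_s: 2.6
eef_pos: [0.5031, -0.1979, 0.1486]
orientation: [0.258, -3.129, 0.002]
ft_force: [0.1, -0.3, -0.0]
gripper_width: 0.0851
[-0.14  0.36  0.48  2.02 -0.22  0.81  2.21] 99.41140202897712 [ 0.03 -0.01  0.06]
```

View pics/s1.png

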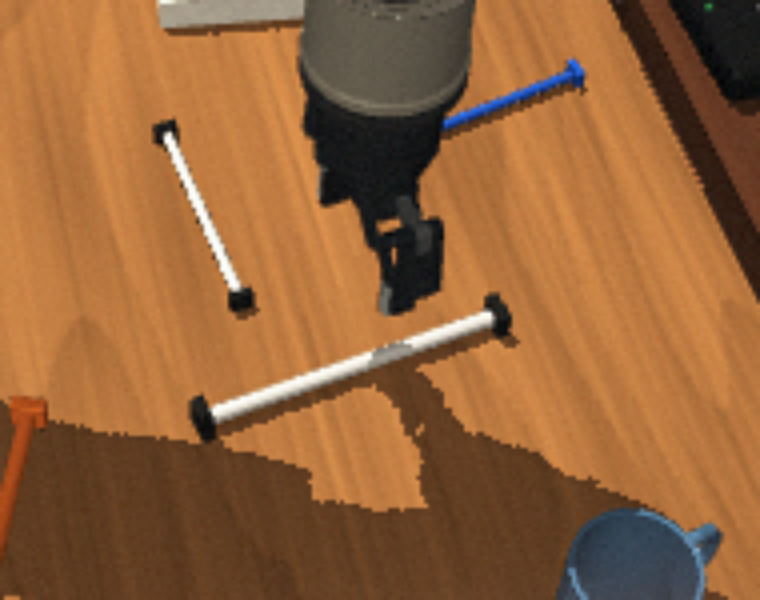

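```bash
python3 -m inch '[[0,0,0,0.03,0,-0.8,100],[0,0,0,0.03,0,-1.6,100],[0,0,0,0.03,0,-2.4,100],[0,0,0,0.03,0,-3.2,100],[0,0,0,0.03,0,-3.9,100],[0,0,0,0.03,0,-4.5,100],[0,0,0,0.03,0,-4.9,100],[0,0,0,0.03,0,-4.95,100],[0,0,0,0.03,0,-4.95,100],[0,0,0,0.03,0,-4.95,60],[0,0,0,0.03,0,-4.95,30],[0,0,0,0.03,0,-4.95,30]]'; python3 -m inch '[[0,0,0,0,0,0,20],[0,0,0,0,0,0,10],[0,0,0,0,0,0,0],[0,0,0,0,0,0,0],[0,0,0,0,0,0,0],[0,0,0,0,0,0,0],[0,0,0,0,0,0,0],[0,0,0,0,0,0,0]]'
```

```text
time_s: 3.65
eef_pos: [0.505, -0.1975, 0.0265]
orientation: [-0.259, 3.13, -0.002]
ft_force: [0.6, -0.5, -1.1]
gripper_width: 0.0516
time_s: 4.32
eef_pos: [0.5052, -0.1975, 0.027]
orientation: [-0.259, 3.13, -0.002]
ft_force: [-2.7, 1.1, 9.1]
gripper_width: 0.0092
```

```bash
python3 - <<'E'
from plant import arm
import numpy as np,cv2
d=arm.get_image("side")["img"]; cv2.imwrite("pics/s2.png",cv2.resize(d[220:310,265:375],None,fx=7,fy=6.5,interpolation=cv2.INTER_CUBIC))
E
```

```text
(no output)
```

View pics/s2.png

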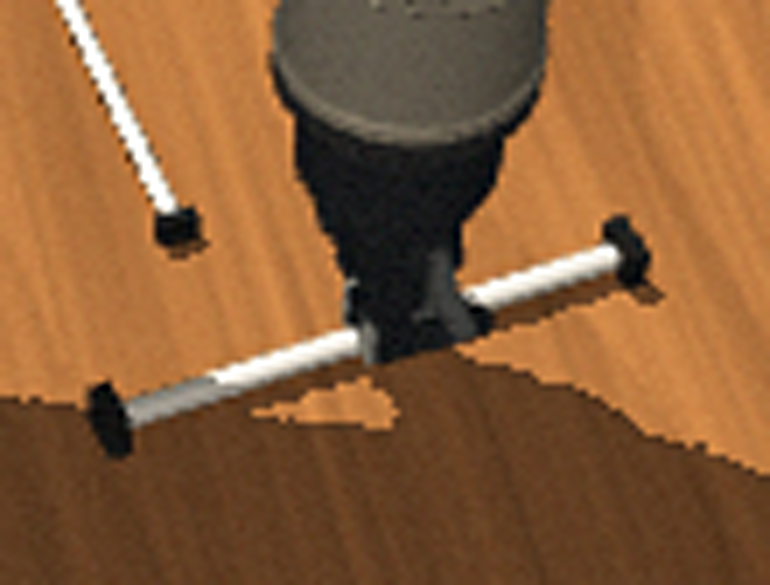

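```bash
python3 -m inch '[[0,0,0,0,0,0.3,0],[0,0,0,0,0,0.6,0],[0,0,0,0,0,1,0],[0,0,0,0,0,1.4,0],[0,0,0,0,0,1.8,0],[0,0,0,0,0,2,0],[0,0,0,0,0,2,0],[0,0,0,0,0,2,0],[0,0,0,0,0,2,0]]'; python3 - <<'E'
from plant import arm
import numpy as np,cv2
d=arm.get_image("side")["img"]; cv2.imwrite("pics/s3.png",cv2.resize(d[200:310,265:375],None,fx=6,fy=5.4,interpolation=cv2.INTER_CUBIC))
d=arm.get_image("top")["img"]; cv2.imwrite("pics/t3.png",cv2.resize(d[150:250,280:380],None,fx=6,fy=6,interpolation=cv2.INTER_CUBIC))
E
```

```text
time_s: 5.12
eef_pos: [0.505, -0.1973, 0.0767]
orientation: [-0.259, 3.13, -0.002]
ft_force: [0.4, 0.5, -1.3]
gripper_width: 0.0091
```

View pics/s3.png

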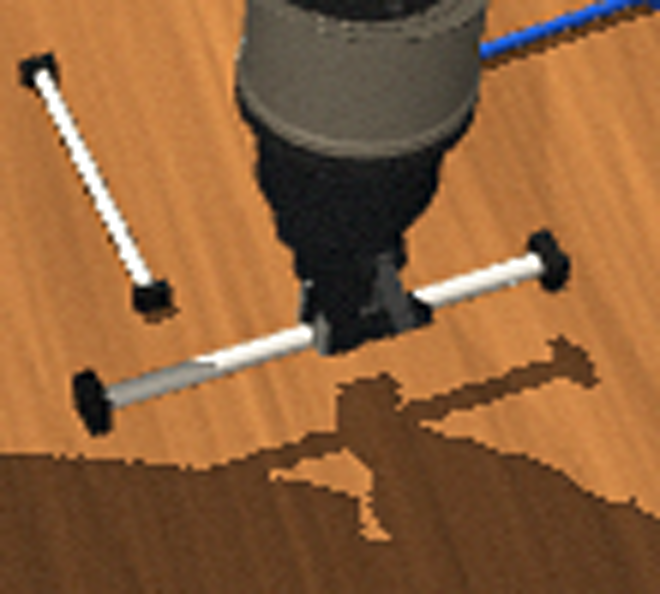

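View pics/t3.png

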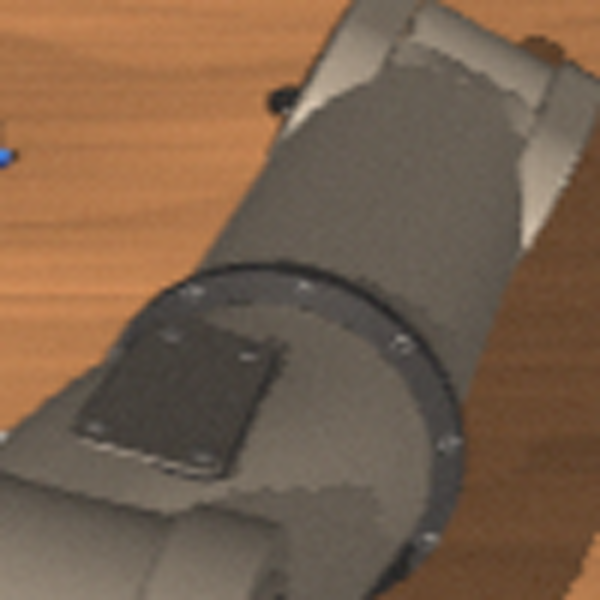

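```bash
python3 - <<'E'
from h import *
from scipy.spatial.transform import Rotation as R
e=np.array([.505,-.1973,.0767]);M=R.from_rotvec([-.259,3.13,-.002]).as_matrix();print(M.round(3))
ax=np.array([M[1,1],-M[0,1],0]);ax/=np.linalg.norm(ax)
if ax[0]<0: ax=-ax
q=lambda u,v:np.array([265+(u+.5)/6-.5,200+(v+.5)/5.4-.5])
obs=np.array([q(104,399),q(541,263)])
def r(p):
    s,z,t=p; a=ax*np.cos(t)+np.array([0,0,np.sin(t)])
    m=e+ax*s; m[2]=z
    return (proj("side",np.array([m-.106*a,m+.106*a]))-obs).ravel()
S=least_squares(r,[0,.06,0]);print(S.x,S.fun,np.degrees(np.arctan2(ax[1],ax[0])))
E
```

```text
[[-0.986 -0.164  0.001]
 [-0.164  0.986 -0.001]
 [-0.001 -0.001 -1.   ]]
[-0.00171226  0.06120576  0.00269789] [ 0.17119947 -0.00245057 -0.19986941 -0.03802984] 9.460593138358178
```

```bash
python3 -m inch '[[0,0,0,0,0,0.7,0],[0,0,0,0,0.3,1.6,0],[0,0,-0.3,0.1,1,2.6,0],[0,0,-0.6,0.2,2,3.5,0],[0,0,-0.9,0.4,3,4.3,0],[0,0,-1.2,0.6,4.1,4.8,0],[0,0,-1.5,0.8,5.2,5,0],[0,0,-1.8,1,6.3,5,0],[0,0,-2.1,1.2,7.4,5,0],[0,0,-2.4,1.4,8.5,5,0],[0,0,-2.7,1.56,9.6,5,0],[0,0,-2.7,1.56,10.7,5,0]]'; python3 -c "
from plant import arm
print(arm.state()['joints'].round(2))"
```

```text
time_s: 6.22
eef_pos: [0.5442, 0.0716, 0.2011]
orientation: [-0.188, -3.136, 0.002]
ft_force: [-0.1, -0.6, -0.8]
gripper_width: 0.0093
[-0.65  0.3   0.48  1.96 -0.17  0.92  1.37]
```

```bash
python3 -m inch '[[0,0,0,0,1,0,0],[0,0,0,0,2,0,0],[0,0,0,0,3,0,0],[0,0,0,0,3.9,0,0],[0,0,0,0,4.6,-0.1,0],[0,0,0,0,5,-0.3,0],[0,0,0,0,5.1,-0.44,0],[0,0,0,0,5.1,-0.44,0],[0,0,0,0,5.1,-0.44,0],[0,0,0,0,5.1,-0.44,0]]'; cat > look.py <<'E'
import sys
from plant import arm
import numpy as np,cv2
from scipy.spatial.transform import Rotation as R
k=sys.argv[1]
s=arm.state();M=R.from_rotvec(s['orientation']).as_matrix()
print(s['eef_pos'].round(4),"baryaw",np.degrees(np.arctan2(M[1,1],M[0,1]))-90,s['ft_force'].round(2),s['ft_torque'].round(2),M[:,2].round(4))
d=arm.get_image("side")["img"]; cv2.imwrite(f"pics/s{k}.png",cv2.resize(d[110:200,245:355],None,fx=7,fy=6.5,interpolation=cv2.INTER_CUBIC))
d=arm.get_image("top")["img"]; cv2.imwrite(f"pics/t{k}.png",cv2.resize(d[130:230,170:270],None,fx=6,fy=6,interpolation=cv2.INTER_CUBIC))
E
python3 look.py 4
```

```text
time_s: 7.05
eef_pos: [0.5443, 0.1975, 0.1901]
orientation: [-0.191, -3.135, 0.003]
ft_force: [0.5, -0.5, -0.1]
gripper_width: 0.0092
[0.5443 0.1975 0.1901] baryaw -6.957686576384205 [ 0.48 -0.49 -0.12] [-0.06 -0.02  0.04] [-6.0e-04 -2.1e-03 -1.0e+00]
```

View pics/s4.png

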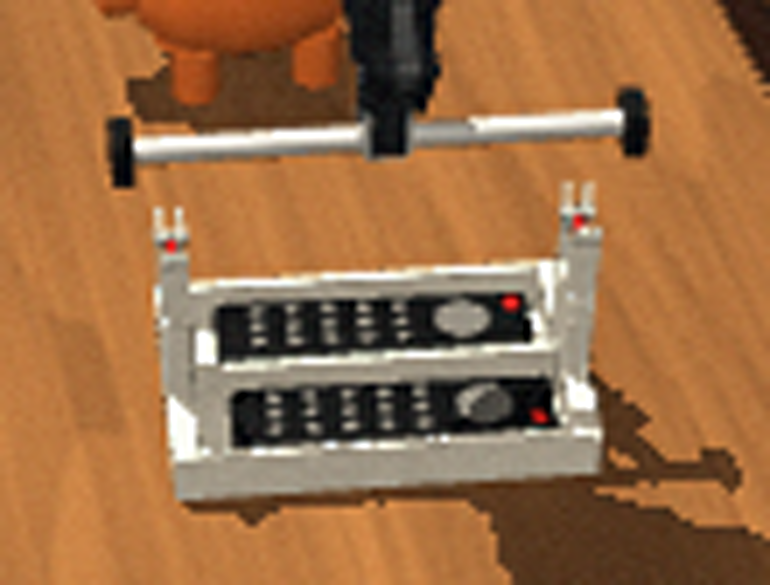

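View pics/t4.png

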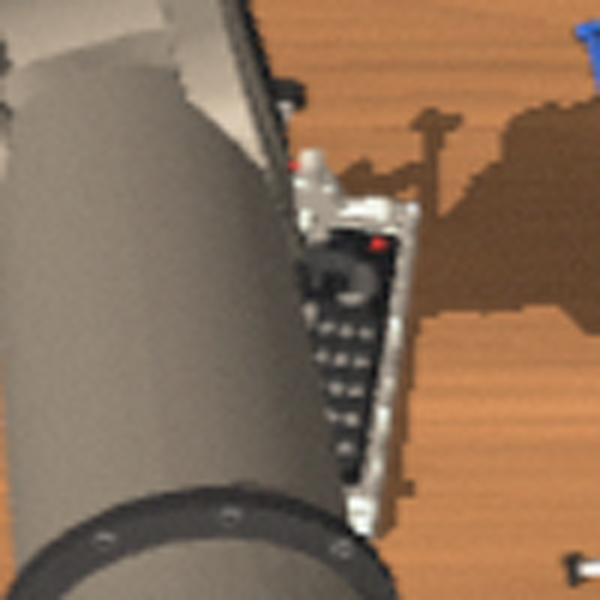

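```bash
python3 - <<'E'
from h import *
pc=[0.5423,0.1995,-0.1174]
q=lambda P:((P-[245,110]+.5)*[7,6.5]-.5).round(0).tolist()
for s in(-1,1):
    print("tips",q(proj("side",pose(pc,[(s*.092,.0145,.121),(s*.092,-.0145,.121)]))),"jaw",q(proj("side",pose(pc,[(s*.092,.004,.104)]))))
a=np.radians(-6.957);ax=np.array([np.cos(a),np.sin(a),0])
m=np.array([.5443,.1975,.1901-.0155])-.0017*ax
print("rod ends",q(proj("side",np.array([m-.106*ax,m+.106*ax]))))
E
```

```text
tips [[167.0, 213.0], [172.0, 254.0]] jaw [[170.0, 255.0]]
tips [[576.0, 187.0], [586.0, 227.0]] jaw [[577.0, 228.0]]
rod ends [[135.0, 151.0], [624.0, 121.0]]
```

```bash
python3 -m inch '[[0,0,0,0,0.07,-0.4,0],[0,0,0,0,0.07,-0.8,0],[0,0,0,0,0.07,-1.2,0],[0,0,0,0,0.07,-1.6,0],[0,0,0,0,0.07,-1.8,0],[0,0,0,0,0.07,-1.9,0],[0,0,0,0,0.07,-1.9,0],[0,0,0,0,0.07,-1.9,0]]'; python3 look.py 5
```

```text
time_s: 7.82
eef_pos: [0.5445, 0.1996, 0.1429]
orientation: [-0.19, -3.136, 0.003]
ft_force: [0.6, 0.9, -1.0]
gripper_width: 0.0092
[0.5445 0.1996 0.1429] baryaw -6.948857213333724 [ 0.58  0.91 -1.05] [ 0.02 -0.02 -0.02] [-1.0e-04 -1.6e-03 -1.0e+00]
```

View pics/s5.png

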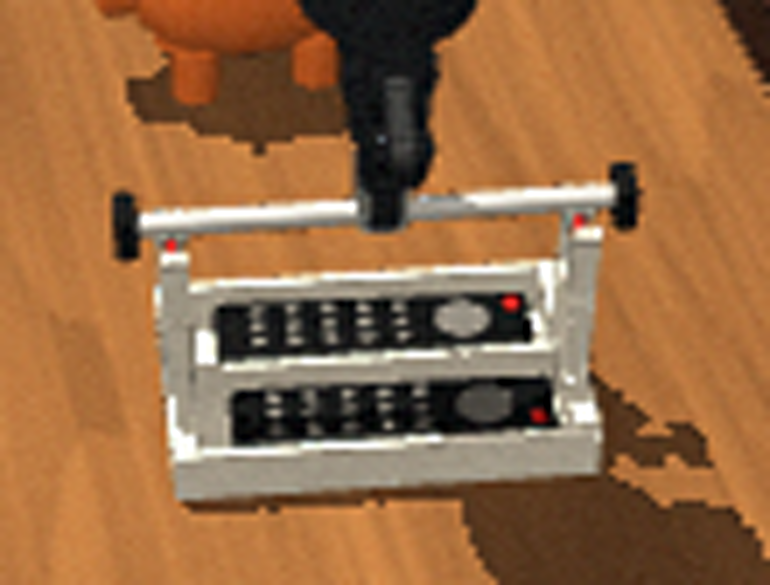

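```bash
python3 -m inch '[[0,0,0,0.06,-0.01,-0.15,0],[0,0,0,0.06,-0.01,-0.3,0],[0,0,0,0.06,-0.01,-0.45,0],[0,0,0,0.06,-0.01,-0.6,0],[0,0,0,0.06,-0.01,-0.75,0],[0,0,0,0.06,-0.01,-0.8,0],[0,0,0,0.06,-0.01,-0.8,0]]'; python3 look.py 6
```

```text
time_s: 8.5
eef_pos: [0.5462, 0.1998, 0.1229]
orientation: [0.19, 3.135, -0.002]
ft_force: [0.7, 2.9, -2.2]
gripper_width: 0.0095
[0.5462 0.1998 0.1229] baryaw -6.93390565122337 [ 0.67  2.88 -2.23] [ 0.39 -0.17 -0.06] [ 3.0e-04 -1.1e-03 -1.0e+00]
```

View pics/s6.png

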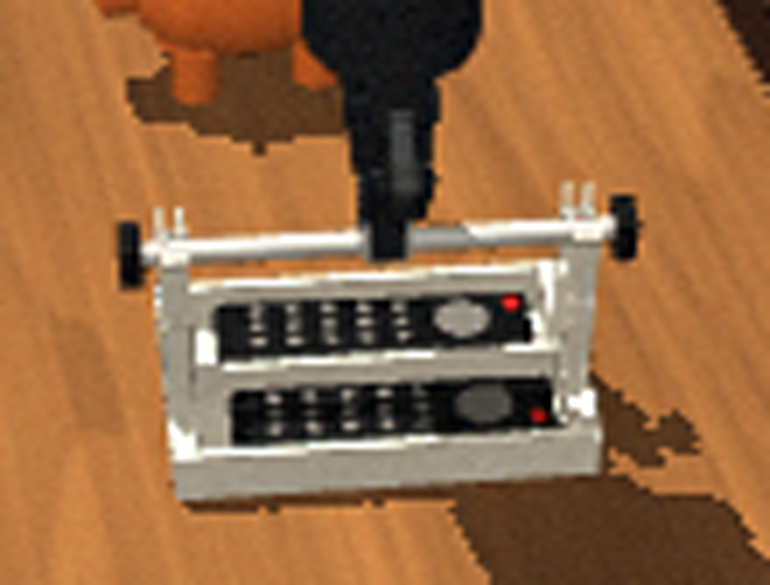

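```bash
python3 -m inch '[[0,0,0,0.02,0.03,-0.15,0],[0,0,0,0.02,0.03,-0.3,0],[0,0,0,0.02,0.03,-0.45,0],[0,0,0,0.02,0.03,-0.6,0],[0,0,0,0.02,0.03,-0.7,0],[0,0,0,0.02,0.03,-0.8,0],[0,0,0,0.02,0.03,-0.85,0],[0,0,0,0.02,0.03,-0.9,0],[0,0,0,0.02,0.03,-0.9,0],[0,0,0,0.02,0.03,-0.9,0]]'; python3 look.py 7
```

```text
time_s: 9.43
eef_pos: [0.5466, 0.2005, 0.1006]
orientation: [0.19, 3.136, -0.002]
ft_force: [-0.2, -0.1, -1.1]
gripper_width: 0.0093
[0.5466 0.2005 0.1006] baryaw -6.923252296691217 [-0.24 -0.12 -1.06] [-0.03  0.03  0.01] [ 2.0e-04 -1.2e-03 -1.0e+00]
```

View pics/s7.png

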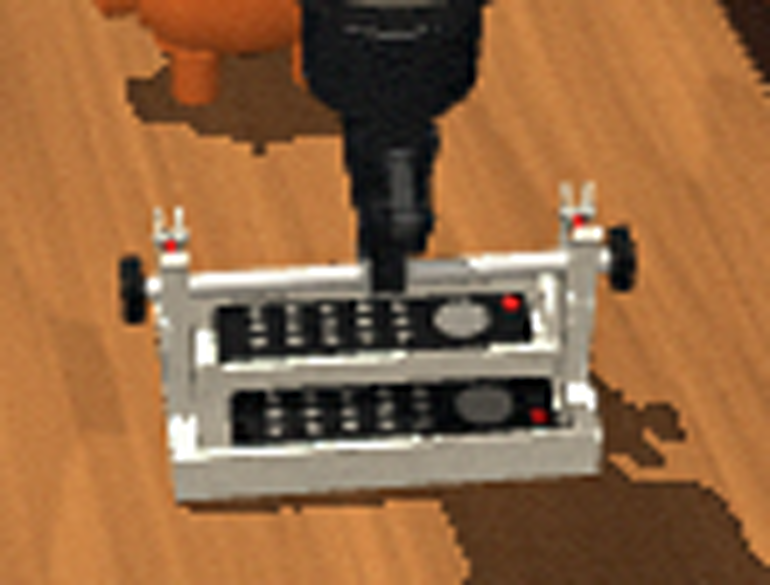

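Both red jaws are visible again above the rod, so they have sprung closed. I'll press gently to confirm the slot floor.

```bash
python3 -m inch '[[0,0,0,0,0,-0.04,0],[0,0,0,0,0,-0.08,0],[0,0,0,0,0,-0.1,0],[0,0,0,0,0,-0.1,0],[0,0,0,0,0,-0.1,0]]'
```

```text
time_s: 9.95
eef_pos: [0.5469, 0.2006, 0.0996]
orientation: [0.19, 3.135, 0.0]
ft_force: [-8.5, -1.8, 25.3]
gripper_width: 0.0095
```

```bash
python3 -m inch '[[0,0,0,0,0,0.03,0],[0,0,0,0,0,0.03,0],[0,0,0,0,0,0.03,0],[0,0,0,0,0,0.03,0],[0,0,0,0,0,0.03,0]]'; python3 -m inch '[[0,0,0,0,0,0.06,0],[0,0,0,0,0,0.12,0],[0,0,0,0,0,0.18,0],[0,0,0,0,0,0.24,0],[0,0,0,0,0,0.3,0],[0,0,0,0,0,0.36,0],[0,0,0,0,0,0.42,0],[0,0,0,0,0,0.5,0],[0,0,0,0,0,0.6,0],[0,0,0,0,0,0.7,0],[0,0,0,0,0,0.7,0],[0,0,0,0,0,0.7,0]]'; python3 look.py 8
```

```text
time_s: 10.37
eef_pos: [0.5468, 0.2006, 0.1001]
orientation: [0.19, 3.135, -0.0]
ft_force: [-0.5, -0.8, -1.2]
gripper_width: 0.0093
time_s: 11.37
eef_pos: [0.5469, 0.2007, 0.1178]
orientation: [0.19, 3.135, 0.0]
ft_force: [0.2, -0.6, -6.5]
gripper_width: 0.0093
[0.5469 0.2007 0.1178] baryaw -6.929392669655883 [ 0.25 -0.64 -6.53] [ 0.05 -0.   -0.04] [ 1.e-03 -1.e-04 -1.e+00]
```

View pics/s8.png

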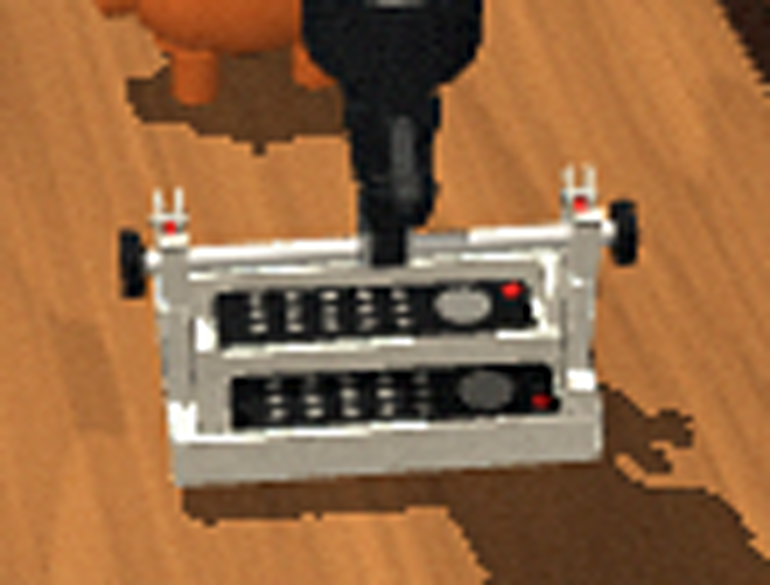

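The jaws hold, with the caddy hanging level about 11 mm up and its full weight (~5.4 N) on the bar. I'll continue the lift.

```bash
python3 -m inch '[[0,0,0,0,0,0.1,0],[0,0,0,0,0,0.25,0],[0,0,0,0,0,0.45,0],[0,0,0,0,0,0.65,0],[0,0,0,0,0,0.85,0],[0,0,0,0,0,1.05,0],[0,0,0,0,0,1.25,0],[0,0,0,0,0,1.45,0],[0,0,0,0,0,1.6,0],[0,0,0,0,0,1.7,0],[0,0,0,0,0,1.75,0],[0,0,0,0,0,1.75,0]]';python3 -m inch '[[0,0,0,0,0,0.1,0],[0,0,0,0,0,0.25,0],[0,0,0,0,0,0.45,0],[0,0,0,0,0,0.65,0],[0,0,0,0,0,0.85,0],[0,0,0,0,0,1.05,0],[0,0,0,0,0,1.25,0],[0,0,0,0,0,1.45,0],[0,0,0,0,0,1.6,0],[0,0,0,0,0,1.7,0],[0,0,0,0,0,1.75,0],[0,0,0,0,0,1.75,0]]';python3 -m inch '[[0,0,0,0,0,0,0],[0,0,0,0,0,0,0],[0,0,0,0,0,0,0],[0,0,0,0,0,0,0],[0,0,0,0,0,0,0],[0,0,0,0,0,0,0],[0,0,0,0,0,0,0],[0,0,0,0,0,0,0],[0,0,0,0,0,0,0],[0,0,0,0,0,0,0],[0,0,0,0,0,0,0],[0,0,0,0,0,0,0]]'; python3 look.py 9
```

```text
time_s: 12.47
eef_pos: [0.5468, 0.2007, 0.1615]
orientation: [0.19, 3.135, -0.0]
ft_force: [-0.1, 0.3, -6.9]
gripper_width: 0.009
time_s: 13.47
eef_pos: [0.5469, 0.2007, 0.2055]
orientation: [0.19, 3.135, 0.0]
ft_force: [-0.7, -0.1, -6.0]
gripper_width: 0.0094
time_s: 14.47
eef_pos: [0.5469, 0.2007, 0.2055]
orientation: [0.19, 3.135, 0.0]
ft_force: [0.1, 0.1, -5.9]
gripper_width: 0.0095
[0.5469 0.2007 0.2055] baryaw -6.928175148338497 [ 0.12  0.13 -5.91] [-0.03 -0.02  0.03] [ 1.e-03  1.e-04 -1.e+00]
```

View pics/s9.png

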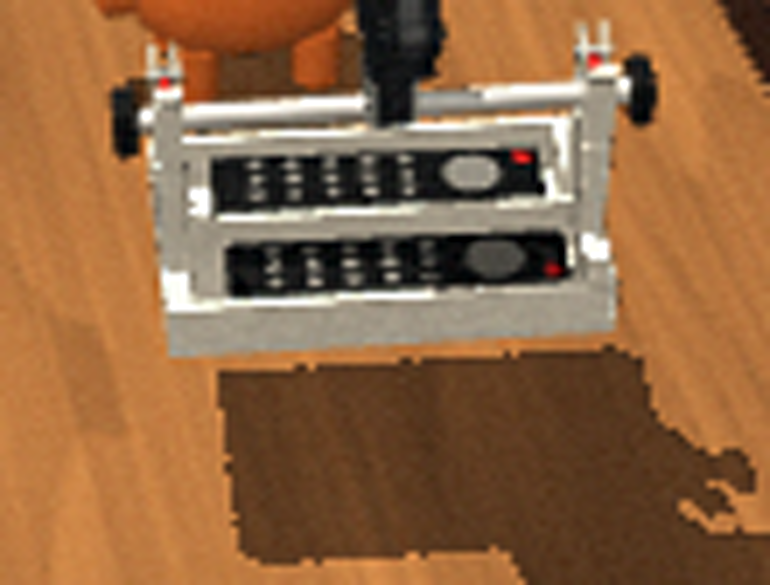

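View pics/t9.png

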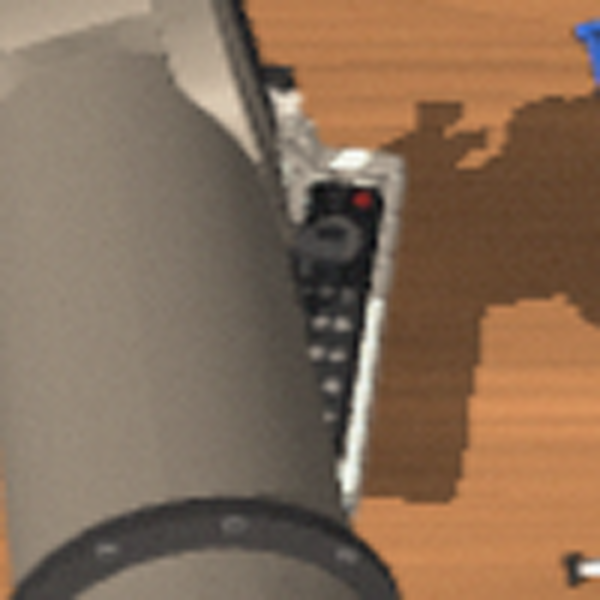

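```bash
python3 -c "
from plant import arm
print(arm.close_job()); s=arm.state(); print(s['time_s'],s['eef_pos'],s['ft_force'])"
```

```text
the job is handed in; nothing more can be done
None
the job is handed in; nothing more can be done
```

The bar is clipped onto the caddy and the arm is holding it by the bar alone. The underside is about 10 cm above the shelf, with both remotes inside. The job was handed in at about 14.6 s; no verdict was reported.

- **Snapping on:** I gripped the larger silver bar at mid-rod, lined it up over the forks and pressed it down. A gentle extra press met about 25 N at the slot floor, and both red jaws showed closed above the rod in the side picture.
- **Lifting:** With the caddy off the shelf, the wrist carried its weight (about 5–6 N). It hung level and steady in the last pictures, with both remotes lying flat. The tool reading put the underside at about 99 mm.
- **Surroundings:** The piggy bank had not visibly moved in those close-ups. I did not look again at the mug or the acrylic box, but the arm's path stayed away from both.
- **Not fully measured:** The jaw angles and the bar's exact seating come from pictures and force only. The gripper read 9 mm on the 12 mm rod throughout. I couldn't explain that, but the grip never slipped.

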